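Tip the spent batteries out of one side of a divided desk dish

ROBOT

A 6-joint arm with a two-finger parallel gripper is mounted at the origin on the work surface. World frame = base frame: x ahead of the robot, y to its left, z up, the work surface at z = 0. Lengths are in mm, angles in degrees, forces in N, time in s.
With the tool pointing down it reaches from about 300 to 850 mm from the base axis. Payload 4.2 kg.
Tool frame: the origin (TCP) lies midway between the tips of the shut fingers; the grasp point (between the pads) lies 19 mm behind it; x points along the fingers, y is the direction in which the jaws open and shut, and the axes are right-handed (so a half turn about x gives the same grasp; the last joint's range is limited). The gripper opens to 91 mm and grips with 3 to 60 N. Pads are 32 mm wide; open, the fingers measure 118 mm over their backs; the gripper's body (76 mm by 178 mm) begins 60 mm behind the grasp point.
Start: joints at [75.172, 18.312, 89.639, -0, 72.044, -1.146], TCP at [136.01, 558.699, 213.976] pointing down, gripper open.
Joint ranges: [-177.97, 177.97], [-48.28, 115.42], [12.27, 149.76], [-77.06, 257.06], [2.81, 150.46], [-146.56, 146.56]. Speed limits (degrees/s): [147.25, 147.25, 180, 180, 180, 180].

INTERFACE

Orientations are given as [roll, pitch, yaw] about the fixed x, y, z axes, in that order (R = Rz(yaw) Ry(pitch) Rx(roll)).
In Python, from workcell import env gives the robot as it stands.
- The arm moves only by the shell command python3 -m handwheel 'ROWS' [FORCE]. ROWS is text: rows parted by semicolons, each of 7 numbers parted by spaces: the turn, a rotation vector about the tool's x, y, z in degrees, then the shift along the tool's x, y, z in m, then the finger opening in m, from 0 to 0.0912. In form: rx ry rz x y z grip; .... A call has 1 to 12 rows; each row is the pose to reach, as a shift and turn from the pose commanded when the call began, along the tool's axes at that moment; what a row does not reach only later rows make up. A row lasts 1/12 s, in which the tool goes at most 41.7 mm and 7.16 degrees, less where a joint would pass 70% of its speed; a pose out of reach is approached as far as the arm can. A call with a gripper value outside its range is refused whole. The fingers move at their own pace and stop on an object; FORCE is the grip in N (left out, the last holds). Time passes only in rows, so rows that repeat a pose let the fingers close. It gives the time, the measured TCP pose, the force and the opening at its end, in the units of the state.
- env.state(): the state, without advancing time (a new reading comes with each control period).
- env.grab_frame(name): name is "side" or "top" or "wrist"; returns the picture (400x640x3 uint8, red, green, blue); there is no depth.
- env.get_calibration(name): a dict with "mtx" (3x3 intrinsics, pixels), "k1" (the pictures are not rectified: a ray, as slopes to the right and down, at radius r is drawn at 1 + k1 r^2 times it, then the intrinsics apply), "T" (4x4, takes a point from camera to world coordinates); the wrist camera has in their place "hand_eye" (4x4, takes a point from camera to tool coordinates, whose origin is the TCP and whose axes are the tool frame's). Camera axes: x right, y up, looking along -z (the intrinsics and any distortion apply to the point x, -y, -z); pixel columns grow to the right and rows downward; lengths in mm; the calibration is good to about 2 mm. A picture is of the moment at which its call begins: read the wrist's pose just before it. get_calibration takes no time and is no camera call.
- env.job_done(): hands the job in, once; it reports no verdict.
The state is a dict: "time_s": time; "qpos": joint angles; "qvel": joint speeds; "effort": joint torques, N m; "ee_pos": TCP position; "ee_rot": TCP orientation; "force": force on the tool from outside, world axes, zero at the start; "torque": the same for the moment, N m; "gripper_width": finger opening in mm.
Only numpy, scipy, OpenCV 4.12 (cv2) and the standard library are available. Lean on these libraries where they do the work, as an engineer would, in place of code of your own. Each camera call takes 0.05 s, during which the arm holds its last target. There are 200 camera calls.

TASK

Pick up the divided desk dish (its middle wall carries a grip plate) and turn it so that the side holding the two fat batteries is the one facing down when you tip it, sending both batteries into the open-front bin while the marker pen stays in its own side. Then set the dish, with the pen still in it, down gently and upright in the middle of the cork mat. Leave the other things on the table where they are.

Things in the scene. Friction and masses are not known exactly. Their poses are not given: they have to be found in the camera images.
- dish: White plastic divided dish, loose, 0.2 to 0.33 kg empty, on the left or right half of the table at any yaw. Origin: centre of its underside; x along the middle wall, z up. 154 mm long in x, 164 mm wide in y. The middle wall (6 mm thick, 51 mm high) parts it into two equal sides, +y and -y, each with a flat floor (4 mm thick) out to 42 mm from the middle and end walls about 32 mm high.
- dish_lip (a point): Middle of the pouring lip of the dish's +y side: 82 mm from the middle wall, 26 mm above the underside; axes as the dish's. From the flat floor a slope rises outward to it at 30 degrees. Round contents roll out over it once the dish is tipped to this side about its x axis by more than 30 degrees (45 is ample); those on the high side lie against the middle wall and stay, up to nearly 90.
- dish_lip2 (a point): The same lip on the dish's -y side.
- dish_grip (a point): Centre of the upright grip plate on the dish's middle wall, 80 mm above the dish's underside, at its middle; axes as the dish's. The plate is 60 mm long in x, 14 mm thick in y, its top is 98 mm above the underside: pinch it from above across its thickness.
- cell_a_center (a point): Centre of one fat battery (large dark cylinder with a brass band, 33 mm across, 61 mm long, about 0.1 kg), lying along the dish in the dish's +y side; x is its long axis.
- cell_b_center (a point): Centre of the other battery, the same, in the same side of the dish.
- marker_center (a point): Centre of the marker pen (grey cylinder with black cap, 20 mm across, 125 mm long, 25 g), lying along the dish in the dish's -y side; x is its long axis.
- bin: Grey plastic open-front stacking bin without a roof, fixed, mid-table. Origin: centre of its underside; z up. +x is its low front (50 mm high), which looks away from the robot; -x its high back (120 mm). Outside 160 mm in x, 200 mm in y; walls and floor 4 mm. The side walls are 120 mm high from the back to x = +20 mm, then 50 mm to the front.
- mat: Square cork mat, fixed, 200 by 200 mm, 4 mm thick, lying on the half of the table opposite the dish. Origin: centre of its underside.
- stapler: Bystander: black stapler, 150 mm long, 60 mm high, loose; origin at the centre of its underside.
- carton: Bystander: closed brown carton 70 by 110 by 50 mm high, loose; origin at the centre of its underside.
Things that resemble listed ones, but are neither listed nor needed, are in the scene too. What is shaped like the part that bears cell_a_center but orange is not meant.

How it is judged:
By the outcome, as a careful person would: the job done as asked, in the order asked, and still so for the second after the job is handed in, with the robot touching nothing.
It also fails if it takes over 61 s, if anything falls off the work surface, if the arm or the gripper's body presses on something with over 40 N, if the wrist force passes 120 N, or if a joint passes its speed limit or range.

## Working session

There is one attempt and no reset: what is moved stays moved. The work goes in short steps, Python scripts to look and compute and a shell command to move; the robot and the scene stay as the last step left them, time stands still between calls to the robot, and variables do not carry over. Pictures are saved under pics/ and viewed, on a budget of 10 in all, crops included, one or two more only if the job needs it, and the job is handed in when it is done.

```bash
ls; mkdir -p pics; python3 - <<'E'
from workcell import env
import cv2, numpy as np
print(env.state())
for n in("top","side"):
    c=env.get_calibration(n); print(n,c)
    cv2.imwrite(f"pics/{n}0.png",env.grab_frame(n)[:,:,::-1])
print(env.get_calibration("wrist"))
a=cv2.imread("pics/top0.png");print(a.shape)
E
```

```text
pics
{'time_s': 0.0, 'qpos': array([ 7.51723274e+01,  1.83532415e+01,  8.97077852e+01,  1.37734193e-03,
        7.20446862e+01, -1.14433722e+00]), 'qvel': array([-0.07827513,  0.02778801,  0.05636668,  0.03322871,  0.01055764,
        0.02787823]), 'effort': array([ 2.00242532e-03, -4.12452757e+01, -2.31972456e+01,  7.28594139e-02,
        4.57278709e-02, -1.53132542e-04]), 'ee_pos': array([135.86251108, 558.18238737, 213.09490888]), 'ee_rot': array([ -91.85402942,   89.89427895, -105.5377906 ]), 'force': array([ 0.65634027, -0.33332355, -0.04738325]), 'torque': array([-0.06599557, -0.01316725, -0.03523106]), 'gripper_width': 90.90769364356971}
top {'mtx': array([[440.41730882,   0.        , 315.02720759],
       [  0.        , 440.41730882, 209.1382582 ],
       [  0.        ,   0.        ,   1.        ]]), 'k1': -0.028597328341835836, 'T': array([[-3.02136102e-02,  9.94722987e-01, -9.80475240e-02,
         4.92161218e+02],
       [-9.99533942e-01, -3.04958010e-02, -1.38040596e-03,
        -3.29119770e+01],
       [-4.36315932e-03,  9.79601211e-02,  9.95180776e-01,
         1.142026
[... 498 characters left out ...]
76485e-01,  7.81593875e-01,
         1.22237030e+03],
       [ 0.00000000e+00,  0.00000000e+00,  0.00000000e+00,
         1.00000000e+00]])}
{'mtx': array([[298.51558346,   0.        , 320.61811934],
       [  0.        , 298.51558346, 202.74523288],
       [  0.        ,   0.        ,   1.        ]]), 'k1': -0.004358769358520425, 'hand_eye': array([[ 6.68178607e-05,  2.83009331e-01, -9.59117154e-01,
        -1.69973871e+02],
       [ 9.99999707e-01, -7.50475020e-04, -1.51778739e-04,
         1.63059885e-01],
       [-7.62748265e-04, -9.59116862e-01, -2.83009298e-01,
        -7.98295716e+01],
       [ 0.00000000e+00,  0.00000000e+00,  0.00000000e+00,
         1.00000000e+00]])}
(400, 640, 3)
```

View pics/top0.png

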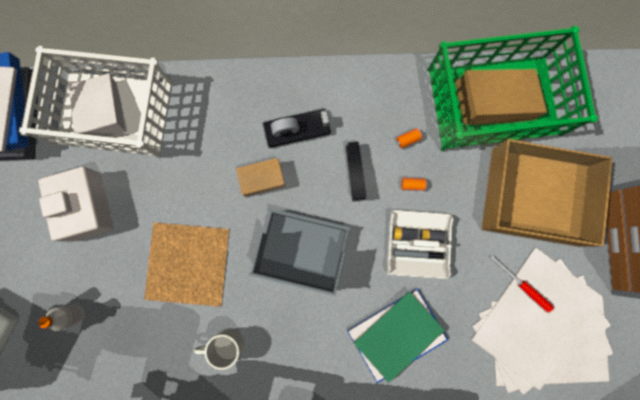

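View pics/side0.png

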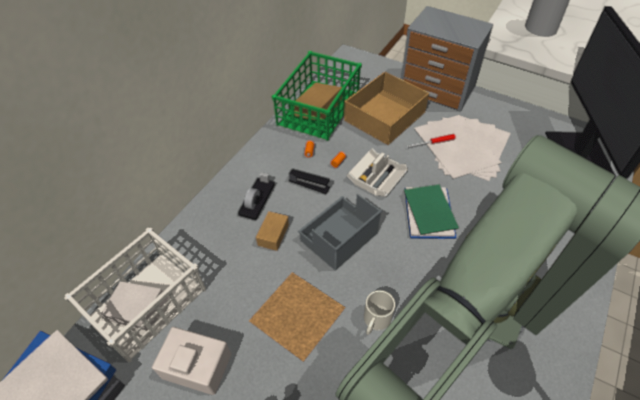

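The top view shows the dish at about (421,243), with the batteries on its upper side (row ~235) and the pen on its lower side (row ~254). The bin is at (302,250) and the mat at (188,264). I'll crop it enlarged.

```bash
cat > h.py <<'E'
from workcell import env
import numpy as np, cv2
from scipy.spatial.transform import Rotation as R
def cam(n):
    c=env.get_calibration(n)
    if n=="wrist":
        s=env.state();T=np.eye(4);T[:3,:3]=R.from_euler('xyz',s['ee_rot'],degrees=True).as_matrix();T[:3,3]=s['ee_pos'];c['T']=T@c['hand_eye']
    return c
def pix2w(c,u,z):
    u=np.atleast_2d(np.array(u,float));d=np.array([c['k1'],0,0,0])
    p=cv2.undistortPoints(u[:,None],c['mtx'],d)[:,0]
    r=np.c_[p[:,0],-p[:,1],-np.ones(len(p))]@c['T'][:3,:3].T;o=c['T'][:3,3]
    return o+r*((np.broadcast_to(z,len(p))-o[2])/r[:,2])[:,None]
def proj(c,P):
    q=(np.atleast_2d(P)-c['T'][:3,3])@c['T'][:3,:3];q=q*[1,-1,-1]
    return cv2.projectPoints(q,np.zeros(3),np.zeros(3),c['mtx'],np.array([c['k1'],0,0,0]))[0][:,0]
E
python3 - <<'E'
import cv2
a=cv2.imread("pics/top0.png")[190:310,235:465]
cv2.imwrite("pics/crop.png",cv2.resize(a[:, :],None,fx=3.4,fy=3.4,interpolation=cv2.INTER_CUBIC))
E
```

```text
(no output)
```

View pics/crop.png

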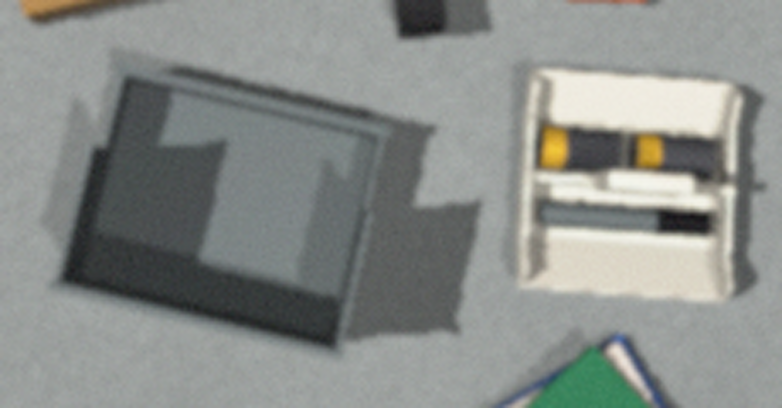

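The crop shows the batteries on the dish's far side (+x world), the pen on the near side, and the grip plate at about crop (652,182). The bin's low front is the upper edge, facing away from the robot.

```bash
python3 - <<'E'
from h import *
np.set_printoptions(precision=1,suppress=True)
c=cam("top")
f=lambda l:np.array(l,float)/3.4+[235,190]
d=pix2w(c,f([(533,70),(742,85),(728,300),(520,285)]),[29]*4);print(d,d.mean(0))
p=pix2w(c,f([(610,180),(694,180),(652,182)]),98);print("plate",p)
b=pix2w(c,f([(58,283),(338,350),(388,128),(120,72)]),[120,120,50,50]);print("bin",b)
b2=b[:2].mean(0);b3=b[2:].mean(0);v=b3-b2;print(b2,b3,v,np.degrees(np.arctan2(v[1],v[0])),(b2+b3)/2)
m=pix2w(c,[(152,223),(230,227),(224,305),(145,299)],4);print("mat",m,m.mean(0))
print(pix2w(c,[(302,127),(260,177),(356,170),(410,184),(410,138)],30))
print("yaw",np.degrees(np.arctan2((d[1]+d[2]-d[0]-d[3])[1],(d[1]+d[2]-d[0]-d[3])[0])))
s=env.state();print(R.from_euler('xyz',s['ee_rot'],degrees=True).as_matrix(),s['time_s'])
E
```

```text
[[ 592.2 -226.    29. ]
 [ 576.1 -381.8   29. ]
 [ 417.6 -362.    29. ]
 [ 433.5 -209.    29. ]] [ 504.8 -294.7   29. ]
plate [[ 507.5 -264.    98. ]
 [ 505.7 -322.6   98. ]
 [ 505.2 -293.2   98. ]]
bin [[ 449.   117.9  120. ]
 [ 398.7  -70.1  120. ]
 [ 551.  -114.5   50. ]
 [ 598.1   80.2   50. ]]
[423.8  23.9 120. ] [574.6 -17.2  50. ] [150.7 -41.1 -70. ] -15.260881861213507 [499.2   3.4  85. ]
mat [[581.  393.9   4. ]
 [564.5 190.3   4. ]
 [365.8 208.2   4. ]
 [386.3 411.3   4. ]] [474.4 300.9   4. ]
[[ 816.2   -4.1   30. ]
 [ 688.6  106.9   30. ]
 [ 699.1 -139.2   30. ]
 [ 658.7 -275.6   30. ]
 [ 778.6 -282.    30. ]]
yaw -95.90005782845942
[[-0.   0.2  1. ]
 [-0.   1.  -0.2]
 [-1.  -0.  -0. ]] 0.1
```

```bash
cat >> h.py <<'E'
def pose(p,yang,tilt=0):  # tool down, tool y at world angle yang, then tip +y down by tilt (about tool z)
    y=np.array([np.cos(np.radians(yang)),np.sin(np.radians(yang)),0]);x=np.array([0,0,-1.])
    M=np.c_[x,y,np.cross(x,y)]
    return np.array(p,float),M@R.from_euler('z',tilt,degrees=True).as_matrix()  # sign checked below
def now():
    s=env.state();return s['ee_pos'],R.from_euler('xyz',s['ee_rot'],degrees=True).as_matrix()
def rel(t,f=None):
    p,M=f or now();q,N=t
    print("rot",R.from_matrix(M.T@N).as_rotvec(degrees=True).round(2),"shift",(M.T@(q-p)/1000).round(4))
E
python3 - <<'E'
from h import *
print(pose([0,0,0],0,45)[1].round(2)) # col1 = dish y: want z<0
f=pose([136.01,558.7,213.98],76.3)
rel(pose([505,-293,190],-6),f)
E
```

```text
[[ 0.71  0.71  0.  ]
 [ 0.    0.   -1.  ]
 [-0.71  0.71  0.  ]]
rot [82.3  0.   0. ] shift [ 0.024  -0.7401  0.5602]
```

```bash
python3 -m handwheel '41 0 0 0.012 -0.37 0.28 0.091;41 0 0 0.012 -0.37 0.28 0.091;41 0 0 0.012 -0.37 0.28 0.091;41 0 0 0.012 -0.37 0.28 0.091;41 0 0 0.012 -0.37 0.28 0.091;82.3 0 0 0.024 -0.74 0.56 0.091;82.3 0 0 0.024 -0.74 0.56 0.091;82.3 0 0 0.024 -0.74 0.56 0.091;82.3 0 0 0.024 -0.74 0.56 0.091;82.3 0 0 0.024 -0.74 0.56 0.091;82.3 0 0 0.024 -0.74 0.56 0.091;82.3 0 0 0.024 -0.74 0.56 0.091'
python3 - <<'E'
from h import *
s=env.state();print(s['qpos'],s['qvel'],s['ee_rot'])
rel(pose([505,-293,190],-6))
E
```

```text
time_s: 1.1
ee_pos: [334.8, 98.1, 201.0]
ee_rot: [129.6, 90.0, 33.4]
force: [0.9, 1.0, 1.6]
gripper_width: 91.0
[ 1.44389245e+01 -2.02731876e+00  1.16404113e+02  1.11696411e-02
  6.55935303e+01  2.06945565e+01] [-82.10005179   4.58929833  -2.66892844   0.09510993  -2.9294353
 -43.28083777] [129.61860171  89.96862959  33.35835697]
rot [-0.26 -0.02 -0.02] shift [0.011  0.2119 0.3702]
```

```bash
python3 -m handwheel '0 0 0 0.011 0.2 0.36 0.091;0 0 0 0.011 0.2 0.36 0.091;0 0 0 0.011 0.2 0.36 0.091;0 0 0 0.011 0.2 0.36 0.091;0 0 0 0.011 0.2 0.36 0.091;0 0 0 0.011 0.2 0.36 0.091;0 0 0 0.011 0.2 0.36 0.091;0 0 0 0.011 0.2 0.36 0.091;0 0 0 0.011 0.2 0.36 0.091;0 0 0 0.011 0.2 0.36 0.091;0 0 0 0.011 0.2 0.36 0.091;0 0 0 0.011 0.2 0.36 0.091'
python3 - <<'E'
from h import *
s=env.state();print(s['qpos'],s['qvel'],s['ee_rot'],s['ee_pos'])
rel(pose([505,-293,190],-6))
c=cam("wrist");cv2.imwrite("pics/w1.png",env.grab_frame("wrist")[:,:,::-1])
np.save("w1.npy",c['T'])
E
```

```text
time_s: 2.1
ee_pos: [496.1, -280.1, 188.7]
ee_rot: [-120.5, 89.9, 143.4]
force: [0.6, 0.6, -0.8]
gripper_width: 91.1
[-3.06160049e+01  1.88692563e+01  9.25784212e+01  1.42456795e-02
  6.86778785e+01 -2.44937433e+01] [ 2.10712156 -2.30418033  2.70591749  0.5177914   0.76491416  0.23493138] [-120.52203158   89.87374528  143.35051241] [ 496.06595328 -280.1065424   188.70332134]
rot [-0.13 -0.06  0.11] shift [-0.0013  0.0103  0.0119]
```

View pics/w1.png

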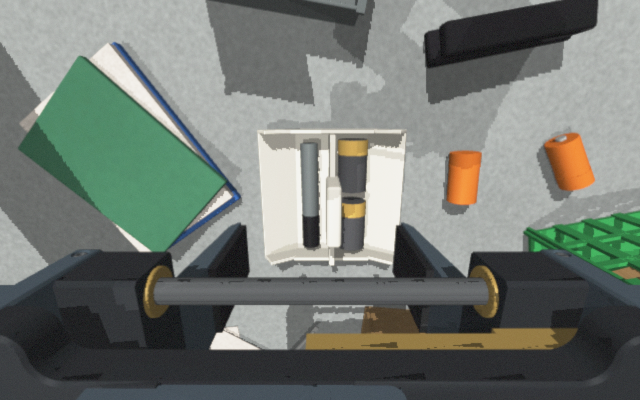

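The wrist view shows the dish, with the plate around columns 327–341 and rows 178–247. The middle wall runs along column ~332, the batteries are at (352,165) and (352,225), and the pen is at (311,195).

```bash
python3 - <<'E'
from h import *
np.set_printoptions(precision=1,suppress=True)
c=env.get_calibration("wrist");c['T']=np.load("w1.npy")
print(pix2w(c,[(334,180),(334,247),(327,215),(341,215)],98))
w=pix2w(c,[(332.5,133),(331.5,265)],51);print(w,w.mean(0),np.degrees(np.arctan2(*(w[1]-w[0])[1::-1])))
k=pix2w(c,[(258,130),(405,130),(397,257),(268,262)],29);print(k,k.mean(0))
e=pix2w(c,[(258,130),(268,262),(405,130),(397,257)],[26,26,26,26]);print(e)
ctop=k.mean(0)
for yaw in(-94,-96,-98):
  a=np.radians(yaw);X=np.array([np.cos(a),np.sin(a),0]);Y=np.array([-X[1],X[0],0])
  o=np.array([505,-293,0])
  P=[o+X*sx*77+Y*sy*82+[0,0,26] for sx,sy in((-1,-1),(-1,1),(1,1),(1,-1))]+[o+X*sx*30+[0,0,98] for sx in(-1,1)]
  print(yaw,proj(c,P).tolist())
E
```

```text
[[ 510.8 -256.9   98. ]
 [ 504.8 -321.7   98. ]
 [ 501.4 -289.    98. ]
 [ 514.2 -290.3   98. ]]
[[ 514.8 -218.9   51. ]
 [ 499.7 -365.6   51. ]] [ 507.3 -292.2   51. ] -95.8858136696072
[[ 436.2 -208.6   29. ]
 [ 593.3 -225.3   29. ]
 [ 579.6 -375.    29. ]
 [ 422.4 -365.2   29. ]] [ 507.9 -293.5   29. ]
[[ 435.5 -208.7   26. ]
 [ 421.7 -366.6   26. ]
 [ 594.1 -225.6   26. ]
 [ 580.3 -376.6   26. ]]
-94 [[251.94526310085027, 132.36292152541472], [403.1365422028977, 126.72989538038013], [397.9320769467399, 256.14279382181417], [264.57665727969857, 260.43305767499487], [330.47271535665766, 187.1380059968325], [332.1747522976995, 248.40809418072288]]
-96 [[254.19762844668273, 129.6089238716989], [405.46513032477964, 129.40488947369434], [395.6159946239994, 258.2953403583301], [262.2279700955896, 258.36322236972893], [331.6406153320602, 187.11701408210556], [331.07633822087655, 248.42629823411266]]
-98 [[256.55916100568874, 126.93012148194703], [407.68341981524765, 132.1556094437879], [393.2342576329792, 260.3693484833939], [259.94606025826135, 256.2149799897288], [332.8081668521987, 187.1357337718216], [329.97826265098075, 248.40937655769807]]
```

```bash
python3 -m handwheel '0 0 0 0 0.0126 0.0111 0.091;0 0 0 0.02 0.0126 0.0111 0.091;0 0 0 0.04 0.0126 0.0111 0.091;0 0 0 0.06 0.0126 0.0111 0.091;0 0 0 0.08 0.0126 0.0111 0.08;0 0 0 0.095 0.0126 0.0111 0.06;0 0 0 0.107 0.0126 0.0111 0.045;0 0 0 0.117 0.0126 0.0111 0.035;0 0 0 0.123 0.0126 0.0111 0.035;0 0 0 0.126 0.0126 0.0111 0.035;0 0 0 0.126 0.0126 0.0111 0.035;0 0 0 0.126 0.0126 0.0111 0.035'
python3 - <<'E'
from h import *
s=env.state();print(s['qpos'],s['ee_pos'])
rel(pose([507.5,-292.5,62],-6))
E
```

```text
time_s: 3.15
ee_pos: [507.9, -291.1, 64.6]
ee_rot: [71.5, 89.9, -24.5]
force: [1.4, 0.0, -0.0]
gripper_width: 40.5
[-3.09473350e+01  2.66379474e+01  9.99927466e+01  7.87018107e-03
  5.33137672e+01 -2.49844067e+01] [ 507.88024077 -291.07821674   64.5949914 ]
rot [ 0.03  0.02 -0.05] shift [ 0.0026 -0.0002  0.0015]
```

```bash
python3 -m handwheel '0 0 0 0.001 0 0.0015 0.02;0 0 0 0.002 0 0.0015 0.01;0 0 0 0.002 0 0.0015 0.005;0 0 0 0.002 0 0.0015 0.005;0 0 0 0.002 0 0.0015 0.005;0 0 0 0.002 0 0.0015 0.005;0 0 0 0.002 0 0.0015 0.005;0 0 0 0.002 0 0.0015 0.005;0 0 0 0.002 0 0.0015 0.005;0 0 0 0 0 0.0015 0.005;0 0 0 -0.004 0 0.0015 0.005;0 0 0 -0.01 0 0.0015 0.005' 55
python3 - <<'E'
from h import *
s=env.state();print(s)
E
```

```text
time_s: 4.15
ee_pos: [506.9, -292.1, 73.2]
ee_rot: [-124.2, 89.9, 139.8]
force: [-0.0, -0.1, -3.8]
gripper_width: 13.8
{'time_s': 4.15, 'qpos': array([-3.10888903e+01,  2.61492768e+01,  9.93431558e+01,  2.43328124e-02,
        5.46318617e+01, -2.51235525e+01]), 'qvel': array([-5.50007965e-02, -5.04430020e+00, -5.30958610e+00, -1.09535244e-01,
        9.59479633e+00,  2.85997496e-03]), 'effort': array([-3.31502070e-02, -4.66996658e+01, -2.06152064e+01,  5.79487032e-02,
       -1.57443294e-01,  4.74589961e-04]), 'ee_pos': array([ 506.94907117, -292.11261975,   73.24147971]), 'ee_rot': array([-124.17972199,   89.87413427,  139.8408342 ]), 'force': array([-0.02422598, -0.14086673, -3.77533298]), 'torque': array([-0.09251047,  0.07198051, -0.06641576]), 'gripper_width': 13.808018819804552}
```

```bash
python3 -m handwheel '0 0 0 -0.006 0 0 0.005;0 0 0 -0.015 0 0 0.005;0 0 0 -0.027 0 0 0.005;0 0 0 -0.042 0 0 0.005;0 0 0 -0.06 0 0 0.005;0 0 0 -0.078 0 0 0.005;0 0 0 -0.096 0 0 0.005;0 0 0 -0.112 0 0 0.005;0 0 0 -0.125 0 0 0.005;0 0 0 -0.135 0 0 0.005;0 0 0 -0.14 0 0 0.005;0 0 0 -0.142 0 0 0.005'
python3 - <<'E'
from h import *
from scipy.optimize import least_squares
s=env.state();print(s['qpos'],s['ee_pos'],s['force'],s['gripper_width'])
D=[(18.353,89.708,135.86,558.18,213.09),(-2.027,116.404,334.8,98.1,201.),(18.869,92.578,496.07,-280.1,188.7),(26.638,99.993,507.88,-291.08,64.6),(26.149,99.343,506.95,-292.11,73.24),(*s['qpos'][1:3],*s['ee_pos'])]
D=np.array(D);a=np.radians(D[:,0]);f=np.radians(D[:,0]+D[:,1]);r=np.hypot(D[:,2],D[:,3]);z=D[:,4]
o=0*a;i=o+1
A=np.r_[np.c_[i,o,np.sin(a),np.sin(f),-np.cos(f)],np.c_[o,i,np.cos(a),np.cos(f),np.sin(f)]]
p,res,rk,sv=np.linalg.lstsq(A,np.r_[r,z],rcond=None);print("a1,D,L2,d4,a3",p,rk,sv,A@p-np.r_[r,z])
E
```

```text
time_s: 5.15
ee_pos: [507.7, -292.7, 217.1]
ee_rot: [69.1, 89.9, -26.9]
force: [-0.3, 0.6, -5.4]
gripper_width: 14.0
[-3.10972120e+01  1.91530214e+01  8.79311244e+01  7.19217305e-03
  7.28222494e+01 -2.51191266e+01] [ 507.67044432 -292.73569445  217.08721816] [-0.26059635  0.59933715 -5.43574798] 13.999702450016615
a1,D,L2,d4,a3 [ 1.83534847e-01 -1.94721159e+02  5.90738617e+02  4.16935156e+02
 -2.48358929e+01] 5 [4.22529635 3.45602988 0.30178237 0.23634187 0.23621626] [ 0.40522756 -0.07301354  0.53021809 -0.56782626  0.48712274 -0.7817286
  0.00502014 -0.05926978  0.00694325  0.01588194  0.02657456  0.00484989]
```

```bash
cat > ik.py <<'E'
from h import *
a1,D,L2,d4,a3=0.18,-194.72,590.74,416.94,-24.84
lo=[-177.97,-48.28,12.27,-77.06,2.81,-146.56];hi=[177.97,115.42,149.76,257.06,150.46,146.56]
def ik(p,M,d6,s4=1):
    w=p-d6*M[:,0];j1=np.degrees(np.arctan2(w[1],w[0]));r=np.hypot(w[0],w[1])-a1;z=w[2]-(D+d6)
    Lf=np.hypot(d4,a3);al=np.degrees(np.arctan2(a3,d4)) # forearm vec at angle phi-al from up
    c=(r*r+z*z-L2**2-Lf**2)/(2*L2*Lf)
    if abs(c)>1:return None
    k=np.degrees(np.arccos(c)) # angle between upper & forearm vec
    j2=np.degrees(np.arctan2(r,z))-np.degrees(np.arctan2(Lf*np.sin(np.radians(k)),L2+Lf*np.cos(np.radians(k))))
    j3=k+al
    F=np.c_[-M[:,1],-M[:,2],M[:,0]]
    W=(R.from_euler('zy',[0,0]).inv()*R.from_euler('ZY',[j1,j2+j3],degrees=True).inv()*R.from_matrix(F))
    e=W.as_euler('ZYZ',degrees=True) # e[1] in 0..180
    out=[]
    for n in(-360,0,360):
        for m in(-360,0,360):
            q=np.array([j1,j2,j3,s4*e[0]+n,e[1],e[2]+m])
            if lo[3]<=q[3]<=hi[3] and abs(q[5])<=146.6: out.append(q)
    return np.array([j1,j2,j3,s4*e[0],e[1],e[2]]).round(0),[o[[3,5]].round(0) for o in out]
E
python3 - <<'E'
from ik import *
import sys
# check current
print(ik(*pose([507.7,-292.7,217.1],-6),400))
for yang in(165,150,140,130,110,75,-140):
  for tilt in(0,-25,-50):
    for d6 in(300,450):
      M=pose([0,0,0],yang,tilt)[1]
      g=np.array([557,-12,180.])   # grasp point
      print(yang,tilt,d6,ik(g+19*M[:,0],M,d6))
E
```

```text
(array([-30.,  19.,  88.,   0.,  73., -24.]), [array([  0., -24.])])
165 0 300 (array([  -1.,   19.,   97.,    0.,   64., -166.]), [])
165 0 450 (array([  -1.,   19.,   97.,    0.,   64., -166.]), [])
165 -25 300 (array([   2.,   11.,  113.,  -13.,   33., -153.]), [])
165 -25 450 (array([   5.,    6.,  121.,  -17.,   30., -147.]), [])
165 -50 300 (array([   7.,    9.,  129., -110.,   18.,  -55.]), [array([250., -55.])])
165 -50 450 (array([  17.,    8.,  145., -125.,   30.,  -29.]), [array([235., -29.])])
150 0 300 (array([  -1.,   19.,   97.,    0.,   64., -151.]), [])
150 0 450 (array([  -1.,   19.,   97.,    0.,   64., -151.]), [])
150 -25 300 (array([   6.,   12.,  111.,  -23.,   39., -128.]), [array([ -23., -128.])])
150 -25 450 (array([  11.,    8.,  118.,  -27.,   37., -119.]), [array([ -27., -119.])])
150 -50 300 (array([ 14.,  12., 126., -86.,  33., -62.]), [])
150 -50 450 (array([ 29.,  12., 138., -92.,  41., -40.]), [])
140 0 300 (array([  -1.,   19.,   97.,    0.,   64., -141.]), [array([   0., -141.])])
140 0 450 (array([  -1.,   19.,   97.,    0.,   64., -141.]), [array
[... 1603 characters left out ...]
,  27.,  90., -22.,  77., -52.]), [array([-22., -52.])])
75 -50 300 (array([ 18.,  31.,  92., -40.,  90., -45.]), [array([-40., -45.])])
75 -50 450 (array([ 26.,  40.,  84., -36.,  93., -39.]), [array([-36., -39.])])
-140 0 300 (array([ -1.,  19.,  97.,   0.,  64., 139.]), [array([  0., 139.])])
-140 0 450 (array([ -1.,  19.,  97.,   0.,  64., 139.]), [array([  0., 139.])])
-140 -25 300 (array([-11.,  13., 109.,  28.,  44., 111.]), [array([ 28., 111.])])
-140 -25 450 (array([-17.,  11., 115.,  31.,  44., 102.]), [array([ 31., 102.])])
-140 -50 300 (array([-21.,  14., 121.,  75.,  44.,  61.]), [array([75., 61.])])
-140 -50 450 (array([-36.,  17., 130.,  75.,  50.,  43.]), [array([75., 43.])])
```

```bash
python3 -m handwheel '-1 0 0 0 0.0001 -0.0019 0.005;-3 0 0 0 0.0003 -0.0056 0.005;-6 0 0 0 0.0006 -0.0112 0.005;-9.5 0 0 0 0.0009 -0.0178 0.005;-13.5 0 0 0 0.0013 -0.0252 0.005;-17.5 0 0 0 0.0017 -0.0327 0.005;-21.5 0 0 0 0.0021 -0.0402 0.005;-25.5 0 0 0 0.0025 -0.0477 0.005;-29.5 0 0 0 0.0029 -0.0552 0.005;-33.5 0 0 0 0.0033 -0.0626 0.005;-37.5 0 0 0 0.0037 -0.0701 0.005;-41.5 0 0 0 0.0041 -0.0776 0.005'
python3 - <<'E'
from h import *
f0=pose([507.7,-292.7,217.1],-6); M=f0[1]
p=f0[0]+M@np.array([0,4.1,-77.6]);f=(p,pose(p,35.5)[1]);print(p)
rel(pose([548,-42,214],130),f);rel(pose([548,-42,214],130))
s=env.state();print(s['qpos'],s['force'],s['gripper_width'])
E
```

```text
time_s: 6.15
ee_pos: [519.0, -215.1, 214.8]
ee_rot: [-153.1, 89.9, 152.7]
force: [-0.2, 0.3, -4.2]
gripper_width: 13.9
[ 519.88894852 -215.95366762  217.1       ]
rot [-94.5  -0.   -0. ] shift [ 0.0031  0.1239 -0.1253]
rot [-9.424e+01 -1.500e-01 -6.000e-02] shift [ 0.0009  0.1247 -0.1236]
[-2.36921867e+01  1.71740873e+01  9.11894706e+01  9.57139110e-03
  7.17799346e+01 -5.94558144e+01] [-0.24996987  0.31786579 -4.24075641] 13.9112633629587
```

```bash
python3 -m handwheel '-4.5 0 0 0 0.0059 -0.0059 0.005;-9 0 0 0 0.0119 -0.0119 0.005;-13.5 0 0 0 0.0178 -0.0178 0.005;-18 0 0 0 0.0238 -0.0238 0.005;-22.5 0 0 0 0.0297 -0.0297 0.005;-27 0 0 0 0.0356 -0.0356 0.005;-31.5 0 0 0 0.0416 -0.0416 0.005;-36 0 0 0 0.0475 -0.0475 0.005;-40.5 0 0 0 0.0535 -0.0535 0.005;-45 0 0 0 0.0594 -0.0594 0.005;-49.5 0 0 0 0.0653 -0.0653 0.005;-54 0 0 0 0.0713 -0.0713 0.005'
python3 - <<'E'
from h import *
f0=pose([519.9,-216,217.1],35.5); M=f0[1]
p=f0[0]+M@np.array([0,71.3,-71.3]);f=(p,pose(p,89.5)[1]);print(p)
rel(pose([548,-42,214],130),f);rel(pose([548,-42,214],130))
s=env.state();print(s['qpos'],s['force'],s['gripper_width'])
E
```

```text
time_s: 7.15
ee_pos: [535.6, -115.7, 214.8]
ee_rot: [162.6, 89.9, 162.4]
force: [-0.2, 0.3, -4.0]
gripper_width: 13.7
[ 536.54231572 -116.5494428   217.1       ]
rot [-40.5   0.    0. ] shift [0.0031 0.0746 0.0108]
rot [-40.21  -0.11  -0.08] shift [0.0009 0.0738 0.0121]
[-1.34023631e+01  1.59167970e+01  9.29844375e+01  1.04747792e-02
  7.12348400e+01 -1.03191711e+02] [-0.23714646  0.30938436 -3.96461573] 13.686718461634632
```

```bash
python3 -m handwheel '-4.5 0 0 0 0.0083 0.0012 0.005;-9 0 0 0 0.0166 0.0024 0.005;-13.5 0 0 0 0.0249 0.0036 0.005;-18 0 0 0 0.0332 0.0048 0.005;-22.5 0 0 0 0.0415 0.006 0.005;-27 0 0 0 0.0498 0.0072 0.005;-31 0 0 0 0.0571 0.0083 0.005;-34.5 0 0 0 0.0636 0.0092 0.005;-37.5 0 0 0 0.069 0.01 0.005;-39.5 0 0 0 0.0728 0.0105 0.005;-40.5 0 0 0 0.0746 0.0108 0.005;-40.5 0 0 0 0.0746 0.0108 0.005'
python3 - <<'E'
from h import *
rel(pose([548,-42,214],130))
s=env.state();print(s['qpos'],s['force'],s['gripper_width'])
cv2.imwrite("pics/top2.png",env.grab_frame("top")[130:330,190:510,::-1].repeat(2,0).repeat(2,1))
E
```

```text
time_s: 8.15
ee_pos: [547.2, -41.4, 215.2]
ee_rot: [126.9, 89.9, 167.0]
force: [0.4, 0.2, -4.0]
gripper_width: 14.2
rot [ 0.08 -0.06 -0.08] shift [ 0.0012 -0.0009  0.0002]
[-5.53975696e+00  1.59546961e+01  9.28796993e+01  1.31181105e-02
  7.12599613e+01 -1.35621281e+02] [ 0.43992983  0.22321734 -4.04063239] 14.175837637983491
```

View pics/top2.png

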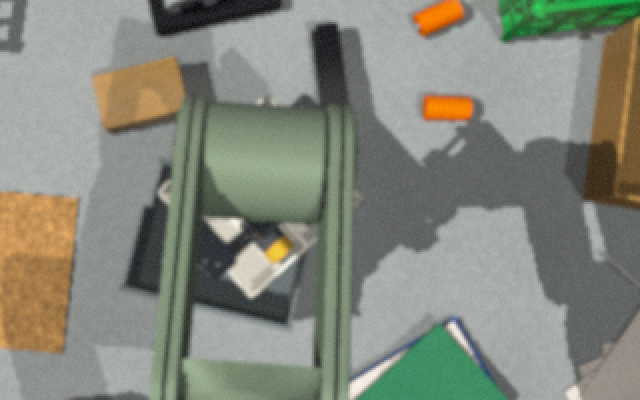

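```bash
python3 -m handwheel '0 0 -2 0 0 0 0.005;0 0 -5 0 0 0 0.005;0 0 -9 0 0 0 0.005;0 0 -13 0 0 0 0.005;0 0 -17 0 0 0 0.005;0 0 -20 0 0 0 0.005;0 0 -22 0 0 0 0.005;0 0 -22 0 0 0 0.005' 60
python3 - <<'E'
from ik import *
s=env.state();rel(pose([548,-42,214],130,-22));print(s['qpos'],s['force'],s['gripper_width'])
p,M=now()
for d6 in(250,300,350,400,450,500):print(d6,ik(p,M,d6)[0],ik(*pose(p,130,-45),d6)[0])
E
```

```text
time_s: 8.87
ee_pos: [545.7, -41.1, 214.9]
ee_rot: [-90.3, 68.1, -50.2]
force: [-0.3, -0.3, -4.0]
gripper_width: 14.2
rot [ 0.08 -0.08 -0.11] shift [ 0.0017 -0.0017  0.0012]
[   5.34065563    9.76784177  104.92997893  -22.16284658   54.5982982
 -113.47540807] [-0.26985406 -0.32341919 -3.95040751] 14.217408490529108
250 [   4.   11.  102.  -21.   55. -116.] [ 12.  10. 112. -56.  49. -82.]
300 [   5.   10.  104.  -22.   55. -114.] [ 17.  10. 115. -57.  50. -77.]
350 [   7.   10.  105.  -23.   55. -111.] [ 21.  10. 118. -58.  52. -71.]
400 [   9.    9.  107.  -23.   55. -109.] [ 26.  10. 120. -58.  54. -66.]
450 [  11.    8.  108.  -24.   55. -107.] [ 31.  11. 122. -58.  56. -61.]
500 [  13.    8.  109.  -24.   55. -104.] [ 36.  12. 124. -57.  57. -56.]
```

```bash
python3 -m handwheel '0 0 -2 0 0 0 0.005;0 0 -5 0 0 0 0.005;0 0 -9 0 0 0 0.005;0 0 -13 0 0 0 0.005;0 0 -17 0 0 0 0.005;0 0 -21 0 0 0 0.005;0 0 -24 0 0 0 0.005;0 0 -25 0 0 0 0.005;0 0 -25 0 0 0 0.005;0 0 -25 0 0 0 0.005;0 0 -25 0 0 0 0.005;0 0 -25 0 0 0 0.005'
python3 - <<'E'
from h import *
s=env.state();rel(pose([548,-42,214],130,-47));print(s['qpos'],s['force'],s['gripper_width'])
t=env.grab_frame("top")[180:330,230:380,::-1]
w=env.grab_frame("wrist")[:,:,::-1]
cv2.imwrite("pics/w3.png",w);cv2.imwrite("pics/t3.png",t)
cv2.imwrite("pics/m3.png",np.hstack([cv2.resize(t,(400,400)),cv2.resize(w,(400,250)).copy() if 0 else cv2.copyMakeBorder(cv2.resize(w,(400,250)),0,150,0,0,cv2.BORDER_CONSTANT)]))
E
```

```text
time_s: 9.87
ee_pos: [548.2, -42.2, 216.7]
ee_rot: [-89.9, 43.0, -50.0]
force: [-0.5, 0.4, -2.2]
gripper_width: 13.9
rot [-0.11  0.03 -0.01] shift [0.0016 0.0022 0.    ]
[ 18.8872183   10.11551256 118.01078127 -61.2824634   51.0454105
 -70.49556672] [-0.5128512   0.38023818 -2.18804991] 13.876144350280068
```

View pics/m3.png

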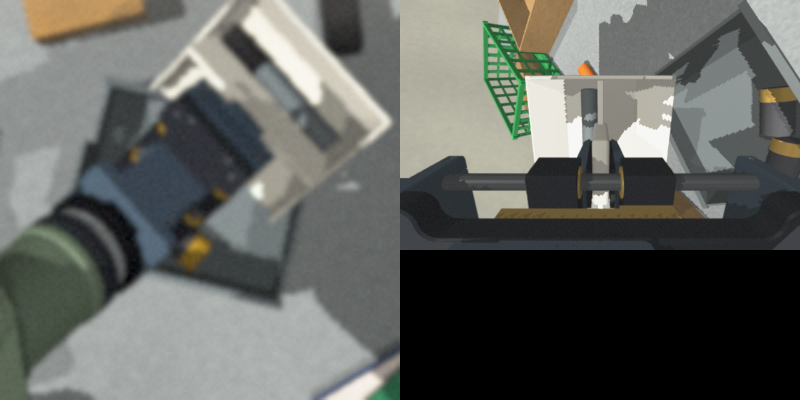

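Both batteries lie in the bin, seen at the right edge of the wrist half at about (775,110) and (785,152). The pen is still on the dish's high side, and the wrist load dropped by about 1.8 N. Now I'll level the dish.

```bash
python3 -m handwheel '0 0 2 0 0 0 0.005;0 0 5 0 0 0 0.005;0 0 9 0 0 0 0.005;0 0 14 0 0 0 0.005;0 0 19 0 0 0 0.005;0 0 24 0 0 0 0.005;0 0 29 0 0 0 0.005;0 0 34 0 0 0 0.005;0 0 39 0 0 0 0.005;0 0 43 0 0 0 0.005;0 0 46 0 0 0 0.005;0 0 47 0 0 0 0.005'
python3 -m handwheel '0 0 0 0 0 0 0.005;0 0 0 0 0 0 0.005'
python3 - <<'E'
from h import *
s=env.state();rel(pose([548,-42,214],130));print(s['qpos'],s['force'],s['gripper_width'])
f=pose([548,-42,214],130)
rel(pose([511,130,214],107.5),f)
rel(pose([474.4,301,214],85),pose([511,130,214],107.5))
E
```

```text
time_s: 10.97
ee_pos: [548.5, -43.8, 216.1]
ee_rot: [114.3, 90.0, 154.2]
force: [0.7, 0.3, -2.5]
gripper_width: 13.7
time_s: 11.13
ee_pos: [547.3, -42.2, 215.8]
ee_rot: [-152.1, 89.9, -112.1]
force: [0.3, 0.0, -2.7]
gripper_width: 13.6
rot [ 0.   -0.05  0.03] shift [ 0.0018 -0.0003  0.0007]
[-5.57982819e+00  1.59024379e+01  9.28613909e+01 -5.50944818e-02
  7.12516958e+01 -1.35562634e+02] [ 0.25443847  0.01904723 -2.65274137] 13.55687032964059
rot [22.5  0.   0. ] shift [0.     0.1555 0.0822]
rot [22.5  0.   0. ] shift [0.     0.1741 0.0165]
```

```bash
python3 -m handwheel '0.2 0 0 0 0.0016 0.0008 0.005;0.9 0 0 0 0.0062 0.0033 0.005;2 0 0 0 0.014 0.0074 0.005;3.6 0 0 0 0.0249 0.0132 0.005;5.4 0 0 0 0.0373 0.0197 0.005;7.4 0 0 0 0.0513 0.0271 0.005;9.7 0 0 0 0.0669 0.0353 0.005;11.9 0 0 0 0.0824 0.0436 0.005;14.4 0 0 0 0.0995 0.0526 0.005;17.1 0 0 0 0.1182 0.0625 0.005;19.8 0 0 0 0.1368 0.0723 0.005;22.5 0 0 0 0.1555 0.0822 0.005'
python3 -m handwheel '2.7 0 0 0 0.0209 0.002 0.005;5.4 0 0 0 0.0418 0.004 0.005;8.1 0 0 0 0.0627 0.0059 0.005;10.6 0 0 0 0.0818 0.0078 0.005;12.8 0 0 0 0.0992 0.0094 0.005;15.1 0 0 0 0.1166 0.0111 0.005;17.1 0 0 0 0.1323 0.0125 0.005;18.9 0 0 0 0.1462 0.0139 0.005;20.5 0 0 0 0.1584 0.015 0.005;21.6 0 0 0 0.1671 0.0158 0.005;22.3 0 0 0 0.1724 0.0163 0.005;22.5 0 0 0 0.1741 0.0165 0.005'
python3 -m handwheel '0 0 0 0 0 0 0.005;0 0 0 0 0 0 0.005'
python3 - <<'E'
from h import *
s=env.state();rel(pose([474.4,301,72],85));print(s['qpos'],s['force'],s['gripper_width'])
c=cam("wrist");np.save("w4.npy",c['T'])
cv2.imwrite("pics/w4.png",env.grab_frame("wrist")[:,:,::-1])
E
```

```text
time_s: 12.13
ee_pos: [509.5, 131.7, 216.3]
ee_rot: [-15.8, 90.0, 1.6]
force: [-0.2, -0.8, -3.3]
gripper_width: 13.7
time_s: 13.13
ee_pos: [472.9, 302.2, 216.2]
ee_rot: [58.3, 90.0, 53.4]
force: [0.1, -1.1, -2.6]
gripper_width: 13.7
time_s: 13.3
ee_pos: [473.7, 300.8, 216.1]
ee_rot: [-63.3, 90.0, -68.3]
force: [1.2, 0.6, -2.7]
gripper_width: 13.9
rot [0.04 0.01 0.02] shift [0.1441 0.0004 0.0007]
[ 3.12531738e+01  1.69827770e+01  9.12684302e+01 -2.28046894e-02
  7.17524371e+01 -5.37830107e+01] [ 1.19203941  0.60968417 -2.69337119] 13.885295967403987
```

View pics/w4.png

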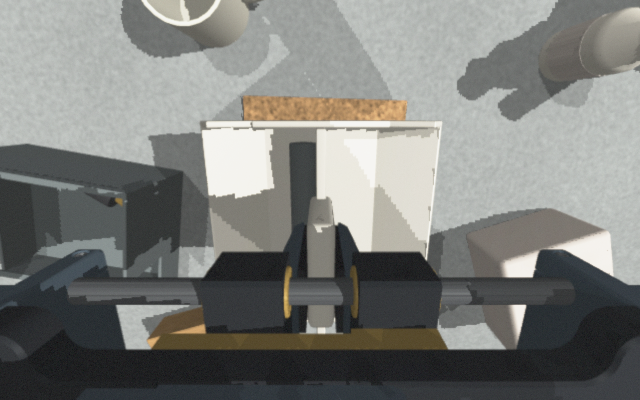

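```bash
python3 - <<'E'
from h import *
np.set_printoptions(precision=1,suppress=True)
c=env.get_calibration("wrist");c['T']=np.load("w4.npy")
m=pix2w(c,[(243,97),(406,101)],4);e=m[1]-m[0];L=np.linalg.norm(e);n=np.array([-e[1],e[0],0])/L
print(m,L,np.degrees(np.arctan2(e[1],e[0])),m.mean(0)+100*n,m.mean(0)-100*n)
d=pix2w(c,[(203,122),(441,122)],216+19-80+27);print(d,d.mean(0)) # dish far end
E
```

```text
[[365.6 215.9   4. ]
 [387.1 412.2   4. ]] 197.50049066665233 83.7574831858985 [277.  324.9   4. ] [475.8 303.2   4. ]
[[392.1 229.9 182. ]
 [405.5 386.6 182. ]] [398.8 308.2 182. ]
```

```bash
python3 -m handwheel '0 0 0 0.004 0.001 0 0.005;0 0 0 0.012 0.001 0 0.005;0 0 0 0.025 0.001 0 0.005;0 0 0 0.042 0.001 0 0.005;0 0 0 0.06 0.001 0 0.005;0 0 0 0.078 0.001 0 0.005;0 0 0 0.096 0.001 0 0.005;0 0 0 0.112 0.001 0 0.005;0 0 0 0.124 0.001 0 0.005;0 0 0 0.132 0.001 0 0.005;0 0 0 0.137 0.001 0 0.005;0 0 0 0.139 0.001 0 0.005'
python3 -m handwheel '0 0 0 0.001 0 0 0.005;0 0 0 0.002 0 0 0.005;0 0 0 0.003 0 0 0.005;0 0 0 0.004 0 0 0.005;0 0 0 0.005 0 0 0.005;0 0 0 0.005 0 0 0.005;0 0 0 0.005 0 0 0.005;0 0 0 0.005 0 0 0.005'
python3 - <<'E'
from h import *
rel(pose([475,302,68],85));print(env.state()['force'])
E
```

```text
time_s: 14.35
ee_pos: [473.7, 301.7, 76.1]
ee_rot: [-146.6, 89.9, -151.5]
force: [-0.3, -0.4, -1.5]
gripper_width: 13.7
time_s: 15.02
ee_pos: [474.0, 302.1, 72.1]
ee_rot: [43.4, 90.0, 38.5]
force: [-1.2, 0.5, -2.7]
gripper_width: 13.5
rot [ 0.02  0.01 -0.01] shift [0.0041 0.     0.001 ]
[-1.18469665  0.53814885 -2.65121691]
```

```bash
python3 -m handwheel '0 0 0 0.001 0 0 0.005;0 0 0 0.001 0 0 0.005;0 0 0 0.002 0 0 0.005;0 0 0 0.002 0 0 0.005;0 0 0 0.003 0 0 0.005;0 0 0 0.003 0 0 0.005'
python3 -m handwheel '0 0 0 0.001 0 0 0.005;0 0 0 0.001 0 0 0.005;0 0 0 0.001 0 0 0.005'
python3 -m handwheel '0 0 0 0.001 0 0 0.005;0 0 0 0.001 0 0 0.005;0 0 0 0.001 0 0 0.005'
```

```text
time_s: 15.52
ee_pos: [473.9, 302.0, 68.8]
ee_rot: [-157.6, 90.0, -162.6]
force: [0.4, -0.1, -2.4]
gripper_width: 13.5
time_s: 15.77
ee_pos: [474.0, 302.0, 67.9]
ee_rot: [-170.1, 90.0, -175.1]
force: [-0.4, -0.0, -1.8]
gripper_width: 13.8
time_s: 16.02
ee_pos: [473.9, 302.0, 67.0]
ee_rot: [150.6, 90.0, 145.6]
force: [-0.2, 0.4, -2.3]
gripper_width: 13.9
```

```bash
for i in 1; do python3 -m handwheel '0 0 0 0.001 0 0 0.005;0 0 0 0.001 0 0 0.005;0 0 0 0.001 0 0 0.005'; done
python3 -m handwheel '0 0 0 0.001 0 0 0.005;0 0 0 0.001 0 0 0.005;0 0 0 0.001 0 0 0.005'
```

```text
time_s: 16.27
ee_pos: [474.1, 302.1, 66.1]
ee_rot: [44.7, 90.0, 39.7]
force: [0.1, -0.6, -1.9]
gripper_width: 13.6
time_s: 16.52
ee_pos: [474.2, 302.1, 66.0]
ee_rot: [39.1, 89.9, 34.1]
force: [-1.3, -0.8, 5.3]
gripper_width: 13.7
```

Contact: the force turned to +5 N. Next I'll release and rise.

```bash
python3 -m handwheel '0 0 0 0 0 0 0.015;0 0 0 0 0 0 0.018;0 0 0 0 0 0 0.022;0 0 0 0 0 0 0.028;0 0 0 0 0 0 0.036;0 0 0 0 0 0 0.044;0 0 0 0 0 0 0.044;0 0 0 0 0 0 0.044;0 0 0 -0.005 0 0 0.044;0 0 0 -0.015 0 0 0.044;0 0 0 -0.03 0 0 0.044;0 0 0 -0.045 0 0 0.044'
python3 -m handwheel '0 0 0 -0.02 0 0 0.05;0 0 0 -0.04 0 0 0.05;0 0 0 -0.06 0 0 0.05;0 0 0 -0.08 0 0 0.05;0 0 0 -0.1 0 0 0.05;0 0 0 -0.12 0 0 0.05;0 0 0 -0.14 -0.03 0 0.05;0 0 0 -0.15 -0.06 0 0.05;0 0 0 -0.15 -0.1 0 0.05;0 0 0 -0.15 -0.14 0 0.05;0 0 0 -0.15 -0.17 0 0.05;0 0 0 -0.15 -0.18 0 0.05'
python3 -m handwheel '0 0 0 0 -0.04 0 0.05;0 0 0 0 -0.08 0 0.05;0 0 0 0 -0.12 0 0.05;0 0 0 0 -0.16 0 0.05;0 0 0 0 -0.2 0 0.05;0 0 0 0 -0.23 0 0.05;0 0 0 0 -0.25 0 0.05;0 0 0 0 -0.26 0 0.05;0 0 0 0 -0.26 0 0.05'
python3 - <<'E'
from h import *
t=env.grab_frame("top")[:,:,::-1];cv2.imwrite("pics/t5.png",t)
cv2.imwrite("pics/t5c.png",cv2.resize(t[110:320,120:460],(800,494),interpolation=cv2.INTER_CUBIC))
s=env.state();print(s['ee_pos'],s['force'],s['time_s'])
E
```

```text
time_s: 17.52
ee_pos: [474.0, 302.0, 111.2]
ee_rot: [129.2, 90.0, 124.3]
force: [-0.4, 1.0, 0.2]
gripper_width: 44.2
time_s: 18.52
ee_pos: [457.5, 119.3, 261.4]
ee_rot: [-36.6, 89.9, -41.7]
force: [-0.5, 0.1, 0.1]
gripper_width: 50.1
time_s: 19.27
ee_pos: [436.0, -137.4, 260.4]
ee_rot: [-0.7, 90.0, -5.9]
force: [0.3, 0.9, 0.3]
gripper_width: 50.1
[ 436.02621618 -136.15684231  260.31274795] [-0.82115579  0.44527218  0.76498382] 19.3167
```

View pics/t5c.png

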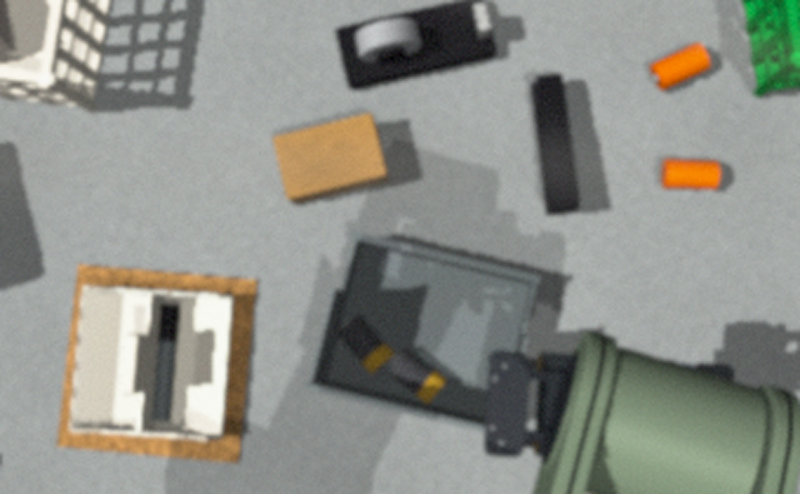

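The batteries are both in the bin at about (365,340) and (415,378), the dish is upright on the mat with the pen in it, and the bystanders haven't moved. One number check of the centring follows.

```bash
python3 - <<'E'
from h import *
np.set_printoptions(precision=1,suppress=True)
c=cam("top");f=lambda l:np.array(l,float)/2.353+[120,110]
d=pix2w(c,f([(82,285),(232,292),(222,440),(68,432)]),31);print(d.mean(0))
m=pix2w(c,f([(80,265),(257,281),(240,462),(60,444)]),4);print(m.mean(0))
E
```

```text
[473.7 302.   31. ]
[472.4 301.1   4. ]
```

Centred to about 2 mm, so I'll hand it in.

```bash
python3 -c "
from workcell import env
print(env.job_done())"
```

```text
the job is handed in; nothing more can be done
None
```

I handed the job in at about 19.3 s of robot time. Both batteries are in the bin, and the dish is upright in the middle of the cork mat with the pen still in its own side.

- **Pour:** I gripped the dish by its plate, carried it level over the bin and turned it 136°. I then tipped the battery side down by 47°. The pour came in about 35° off the bin's front-to-back axis, because the last joint's range ruled out a square approach over the front.
- **Batteries:** The wrist picture showed both batteries in the bin and the pen still in the dish. The wrist load dropped by about 1.8 N, which fits two batteries.
- **Placing:** The dish met the mat at about 5 N before I let go and backed the arm away.
- **Last checks:** The final top picture showed both batteries in the bin, the pen in the dish, and the stapler and carton not visibly moved. I measured the dish centre at (473.7, 302.0) and the mat centre at (472.4, 301.1), so it is about 2 mm off centre. An earlier wrist view put the mat centre at (475.8, 303.2), which also agrees to within about 2 mm.

No check failed. I took no picture after handing in.

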